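# Weigh the carved wax bangle before casting

## Robot

A 7-joint arm with a two-finger parallel gripper is mounted at the origin on a cart in front of the work surface, level with it; the furniture and walls round the work are solid. World frame = base frame: x ahead of the robot, y to its left, z up, the work surface at z = 0. Lengths are in mm, angles in rad, forces in N, time in s.
With the tool pointing down it reaches from about 425 to 875 mm from the base axis. Payload 8.4 kg.
Tool frame: the origin (TCP) lies at the very end of the fingers, on their centre line; the grasp point (between the pads) lies 19 mm behind it; z points along the fingers, y is the line along which they close (so a half turn about z gives the same grasp; the last joint's range is limited). The gripper opens to 87 mm and grips with 3 to 60 N. Pads are 19 mm wide; open, the fingers measure 117 mm over their backs; the gripper's body (75 mm by 190 mm) begins 51 mm behind the grasp point.
Start: joints at [-1.441, 0.333, 0.04, 1.465, -0.013, 1.343, -0.059], TCP at [147.429, 633.031, 222.546] pointing down, gripper open.
Joint ranges: [-2.58, 2.58], [-0.38, 2.09], [-1.3, 1.39], [0.25, 2.4], [-1.5, 4.64], [0.08, 2.09], [-2.65, 2.65]. Speed limits (rad/s): [2.22, 2.22, 2.79, 2.79, 3.14, 3.14, 3.14].

## Interface

Orientations are given as a unit quaternion [w, x, y, z].
In Python, from cell import * gives the robot as it stands.
- The arm moves only by the tool drive_tool, never from a script. Its arguments are lists of equal length, an entry for each row: "slide": the shift along the tool's x, y, z in cm, a list of three; "twist": the turn about the tool's z in rad. A call has 1 to 5 rows; each row shifts and turns the commanded pose from where the row before left it, along the tool's axes as they then stand; what a row does not reach is not made up. A row lasts 1/8 s, in which the tool goes at most 62.5 mm and 10.7 degrees, less where a joint would pass 70% of its speed; a pose out of reach is approached as far as the arm can. A call is refused whole if a number of a shift passes 6.25 or a number of a turn 0.188, either way. A call with a gripper value outside its range is refused whole. "grip" is the closure, from 0 (fully open) to 1 (shut), set as the call begins (left out, the last holds). The fingers move at their own pace and stop on an object; "squeeze" is the grip in N (left out, the last holds). Time passes only in rows, so rows that do not move let the fingers close. It gives the time, the measured TCP pose, the force, the opening and the grip force at its end, in the units of the state.
- read_state(): the state, without advancing time (a new reading comes with each control period).
- snapshot(name): name is "side" or "top" or "wrist"; returns (picture, depth): 400x640x3 uint8, blue, green, red; 400x640 float32, mm along the optical axis (not along the pixel's ray), 0 where there is no reading.
- camera_model(name): a dict with "fx", "fy", "cx", "cy" (pixels), "R" (3x3) and "t" (3): a world point X has camera coordinates R X + t; the wrist camera has in their place "T_tool_cam" (4x4, takes a point from camera to tool coordinates, whose origin is the TCP and whose axes are the flange's). Camera axes: x right, y down, z forward; pixel columns grow to the right and rows downward; lengths in mm; the calibration is good to about 2 mm. The wrist camera is an equidistant fisheye: a pixel r from the principal point sees the ray r / f radians off the axis. A picture is of the moment at which its call begins: read the wrist's pose just before it. camera_model takes no time and is no camera call.
- sign_off(): hands the job in; it is judged then, once.
The state is a dict: "time_s": time; "qpos": joint angles; "qd": joint speeds; "joint_efforts": joint torques, N m; "position": TCP position; "tcp_rot": TCP orientation; "wrist_force": force on the tool from outside, world axes, zero at the start; "torque": the same for the moment, N m; "grip_width": finger opening in mm; "finger_force": force on a finger pad.
Only numpy, scipy, OpenCV 4.12 (cv2) and the standard library are available. Lean on these libraries where they do the work, as an engineer would, in place of code of your own. Each camera call takes 0.05 s, during which the arm holds its last target. There are 200 camera calls.

## Task

Weigh the carved wax bangle before it is cast: lift it off the freely turning bench turntable by its plain band with a very light grip (wax marks above about 8 N), keeping the fingers off the carved stone settings. Set it down gently, flat and in the middle of the balance pan, without pushing the sprung pan down onto its overload stop. Then slide the glass draught lid fully shut, leaving everything else where it stands.

Things in the scene. Friction and masses are not known exactly. Their poses are not given: they have to be found in the camera images.
- bangle: dark carving-wax bangle lying flat: plain ring, outer diameter 86 mm, inner 62 mm (band 12 mm thick radially, 16 mm high), 30 to 60 g. Origin: centre of the ring at its underside, z up; +x points to the middle of the three carved settings, the rest of the band is plain. Fragile: grip it with 8 N or less per finger (4 N is ample), do not press or knock it, nor let it fall over 10 mm.
- settings: the carved head of the bangle, part of it: three round stone settings (22 mm middle one, 17 mm side ones) that stand 8 mm out from the outside of the band, up to z 22.5 mm over its underside, within 40 degrees either side of the bangle's +x. Same origin and axes as the bangle. The fingers must not touch it.
- turntable: bench turntable, fixed steel foot with a steel disc 160 mm in diameter on a bearing, which turns freely at the slightest push. Origin: on the turning axis at table level; the disc's top is 50 mm up.
- disc_top (a point): centre of the top face of the turntable's disc, on which the bangle lies at the start
- balance_center (a point): the balance, heavy and fixed; this point: at table level under the middle of the pan. Its +x points to the tall rear housing (x 82 to 196 mm, 172 mm wide, 98 mm high), -x to the low display console. Chamber round the pan, open at the top: inside x, y -78 to 78 mm, floor at z 36 mm, 4 mm glass walls in front and at the sides up to z 102 mm, the housing behind.
- pan_top (a point): centre of the top face of the round steel weighing pan, 120 mm in diameter, 58 mm over the table. z up.
- pan (a joint): how far the pan is pressed down, m. 0 unloaded; spring 1.5 N per mm; its overload stop is reached at 0.006, and more than 0.0045 (about 7 N) counts as overload. The bangle alone sinks it 0.3 mm.
- lid_grip (a point): middle of the lid's black pull bar: 12 mm thick along the balance's x, 60 mm long along its y, 16 mm high (z 104 to 120 mm over the table, this point at 112 mm); it stands on the front edge of the glass lid, whose plate is at z 99 to 105 mm. Pinch it from above or push it.
- lid (a joint): how far the glass lid is slid back, m: 0 fully shut, 0.155 fully open. It slides along the balance's x axis, towards -x to shut, with about 1.2 N of friction, and stays where it is left.
- borax_pot: bystander: white screw-top pot, 39 mm in diameter, 46 mm high. Origin: centre of its underside
- file_cup: bystander: small blue square cup full of files, 46 x 46 mm, 146 mm high. Origin: centre of its underside
- cream_jar: bystander: round jar with white lid, 100 mm in diameter, 51 mm high. Origin: centre of its underside
- dish_clear: bystander: small clear dish, 80 mm in diameter, 38 mm high. Origin: centre of its underside
Not all that is in view belongs to the job. There is more than one size of the bangle; the job needs the larger.

How it is judged (in metres and radians):
On the way, in this order (a step that is already met when the one before it is completed fails the run):
1. the bangle is lifted clear of the turntable (z of bangle in the frame of disc_top above 0.03 m and contact force between bangle and turntable below 0.01 N), for 0.2 s.
2. the bangle lies flat in the middle of the pan, let go (horizontal distance between bangle and pan_top below 0.02 m and z of bangle in the frame of pan_top below 0.003 m and angle between bangle's own z axis and vertical below 0.08 rad and contact force between the fingers and bangle below 0.05 N), for 0.2 s.
3. the glass lid is slid shut (value of joint lid below 0.004 m), for 0.2 s.
At the end, for the whole second after the job is handed in: the bangle lies at rest, flat on the pan (within 0.08 rad), its centre within 20 mm of the pan's centre, and the glass lid is shut to within 4 mm (horizontal distance between bangle and pan_top below 0.02 m and z of bangle in the frame of pan_top between -0.003 and 0.003 m and angle between bangle's own z axis and vertical below 0.08 rad and linear speed of bangle below 0.02 m/s and value of joint lid below 0.004 m); the robot touches nothing.
It fails at once if the wax band is gripped, pressed or struck too hard (both fingers together more than 24 N) (contact force between bangle and anything else above 24 N).
It fails at once if the wax is dropped (falls freely faster than 0.5 m/s, about 12 mm) (contact force between bangle and anything else below 0.01 N and linear speed of bangle above 0.5 m/s).
It fails at once if the fingers touch the carved settings (contact force between the fingers and settings above 0.3 N).
It fails at once if the pan is pressed into overload (value of joint pan above 0.0045 m).
It fails at once if a bystander is moved more than 20 mm (distance of any of borax_pot, file_cup, cream_jar, dish_clear from where it was at the start of the episode above 0.02 m).
It also fails if it takes over 64 s, if anything falls off the work surface, if the arm or the gripper's body presses on something with over 40 N, if the wrist force passes 120 N, or if a joint passes its speed limit or range.

## Working session

There is one attempt and no reset: what is moved stays moved. The work goes in short steps, Python scripts to look and compute and a tool call to move; the robot and the scene stay as the last step left them, time stands still between calls to the robot, and variables do not carry over. Pictures are saved under pics/ and viewed, at most 10 in all, crops included, and the job is handed in when it is done.

Besides the shell and the picture viewer there is one more tool, called after ">>>" as name(argument=value, ...) on one line, values as JSON. drive_tool: Moves the arm, as the interface text tells. Its arguments: {"type":"object","properties":{"slide":{"type":"array"},"twist":{"type":"array"},"grip":{"type":"number"},"squeeze":{"type":"number"}},"required":["slide","twist"]}

```bash
mkdir -p pics; python3 - <<'E'
from cell import *
import cv2,numpy as np
s=read_state();print({k:np.round(v,3).tolist() for k,v in s.items()})
for n in("top","side"):
    p,d=snapshot(n);cv2.imwrite(f"pics/{n}0.png",p);np.save(n+"0.npy",d)
    m=camera_model(n);print(n,m)
print(camera_model("wrist"))
E
```

```text
{'time_s': 0.0, 'qpos': [-1.441, 0.334, 0.04, 1.466, -0.013, 1.343, -0.058], 'qd': [-0.001, -0.002, -0.0, 0.002, -0.0, -0.001, 0.0], 'joint_efforts': [0.001, -65.634, 1.336, -40.38, -0.06, 0.045, 0.0], 'position': [147.335, 632.602, 221.665], 'tcp_rot': [-0.0, 0.114, 0.993, -0.001], 'wrist_force': [-0.191, 0.332, -0.361], 'torque': [0.032, -0.047, 0.005], 'finger_force': 0.0, 'grip_width': 87.086}
top {'fx': 426.0090772594912, 'fy': 426.0090772594912, 'cx': 320.3658066892726, 'cy': 206.26882090698086, 'R': array([[ 0.02216237, -0.99953438,  0.02097274],
       [-0.98123091, -0.02576644, -0.19110729],
       [ 0.1915587 , -0.01634371, -0.98134507]]), 't': array([ -16.97053663,  519.37774865, 1268.53108556])}
side {'fx': 428.20923615679027, 'fy': 428.20923615679027, 'cx': 319.8877575367355, 'cy': 200.99924366686795, 'R': array([[-0.95218779, -0.30535482, -0.00984143],
       [-0.14625587,  0.48387809, -0.86282745],
       [ 0.26823058, -0.82013439, -0.50540274]]), 't': array([ 501.33104399,  153.26888655, 1546.66176312])}
{'fx': 309.70691628693146, 'fy': 309.70691628693146, 'cx': 318.97682777819637, 'cy': 200.31039372364077, 'T_tool_cam': array([[ 7.29929981e-04, -9.65501170e-01, -2.60397694e-01,
         7.10751662e+01],
       [ 9.99999723e-01,  7.42029641e-04,  5.18410606e-05,
        -3.68585561e-01],
       [ 1.43170203e-04, -2.60397660e-01,  9.65501444e-01,
        -1.62082040e+02],
       [ 0.00000000e+00,  0.00000000e+00,  0.00000000e+00,
         1.00000000e+00]])}
```

View pics/top0.png

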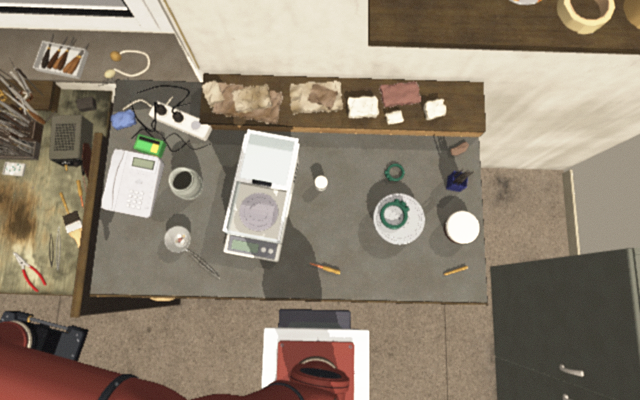

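View pics/side0.png

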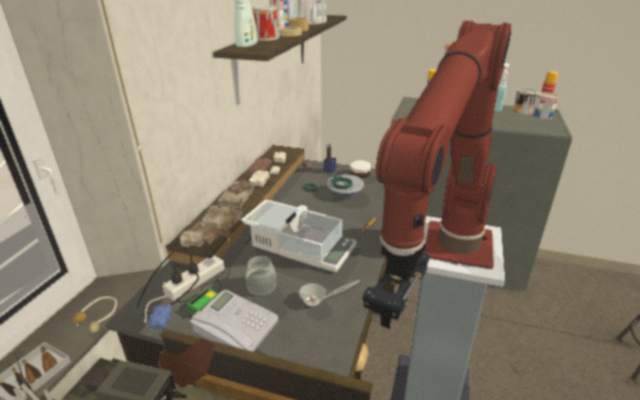

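The top view shows the turntable with the large bangle at about (394,214), the small one at (394,171), the balance pan at (257,211) and the lid bar at (262,183). I'll enlarge those regions.

```bash
cat > h.py <<'E'
from cell import *
import cv2,numpy as np
from scipy.spatial.transform import Rotation as Ro
def px2w(n,u,v,d=None,z=None):
    m=camera_model(n);r=np.array([(u-m['cx'])/m['fx'],(v-m['cy'])/m['fy'],1.])
    o=-m['R'].T@m['t'];w=m['R'].T@r
    return o+w*(d if d is not None else (z-o[2])/w[2])
def w2px(n,X):
    m=camera_model(n);c=m['R']@np.array(X)+m['t'];return m['fx']*c[0]/c[2]+m['cx'],m['fy']*c[1]/c[2]+m['cy']
def pose(s=None):
    s=s or read_state();q=s['tcp_rot'];return np.array(s['position']),Ro.from_quat([q[1],q[2],q[3],q[0]]).as_matrix()
def wray(u,v,P):
    m=camera_model('wrist');a=np.array([u-m['cx'],v-m['cy']]);r=np.hypot(*a);th=r/m['fx']
    c=np.r_[a/max(r,1e-9)*np.sin(th),np.cos(th)];T=m['T_tool_cam']
    return P[0]+P[1]@T[:3,3],P[1]@T[:3,:3]@c
def wz(u,v,P,z):
    o,w=wray(u,v,P);return o+w*(z-o[2])/w[2]
E
python3 - <<'E'
from h import *
p=cv2.imread("pics/top0.png");d=np.load("top0.npy")
a=cv2.resize(p[155:265,215:305],None,fx=4.4,fy=4.4,interpolation=2)
b=cv2.resize(p[185:245,360:430],None,fx=5,fy=5,interpolation=2)
c=np.zeros((484,396+350,3),np.uint8);c[:a.shape[0],:396]=a;c[:b.shape[0],396:396+350]=b
cv2.imwrite("pics/crop1.png",c)
for n,u,v in[("disc",414,228),("bangle",394,214),("panc",257,211),("bar",262,183),("pot",321,183),("cup",457,180),("jar",463,227),("small",394,171),("dish",186,183)]:
    print(n,px2w("top",u,v,d=d[v,u]).round(1))
E
```

```text
disc [ 458.3 -293.    55.2]
bangle [ 501.4 -233.    49.6]
panc [498.3 189.3  58.1]
bar [571.5 170.6 119.7]
pot [594.2  -4.8  49. ]
cup [ 612.6 -430.    60.5]
jar [ 466.  -446.4   50.1]
small [ 6.538e+02 -2.443e+02 -6.000e-01]
dish [586.2 419.7  34.3]
```

View pics/crop1.png

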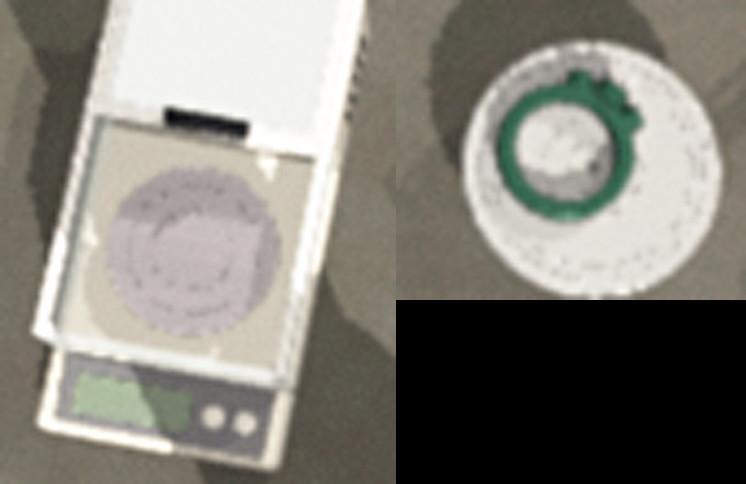

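Crop: ring centre at about (394.2,215.4) in the full picture, with the settings pointing up-right (about -35° in the world). The lid bar is at about (262,182) and the pan centre at (258.5,211.5). I'll sweep the arm round at height, stopping over the balance to look.

>>> drive_tool(slide=[[-5.8, -0.26, 0], [-5.8, -0.26, 0], [-5.8, -0.26, 0], [-5.8, -0.26, 0], [-5.8, -0.26, 0]], twist=[0.09, 0.09, 0.09, 0.09, 0.09])

```text
time_s: 0.72
position: [407.7, 505.6, 222.0]
tcp_rot: [-0.0, 0.334, 0.942, -0.0]
wrist_force: [1.6, 0.8, -0.7]
grip_width: 87.0
finger_force: 0.0
```

>>> drive_tool(slide=[[-5.8, -0.26, 0], [-5.8, -0.26, 0], [-5.8, -0.26, 0], [-5.8, -0.26, 0], [-5.8, -0.26, 0]], twist=[0.09, 0.09, 0.09, 0.09, 0.09])

```text
time_s: 1.35
position: [585.1, 279.0, 222.0]
tcp_rot: [-0.0, 0.536, 0.844, -0.0]
wrist_force: [0.5, 0.3, 0.6]
grip_width: 86.8
finger_force: 0.0
```

>>> drive_tool(slide=[[-3, -0.1, 0], [0, 0, 0]], twist=[0.05, 0])

```text
time_s: 1.6
position: [597.3, 250.1, 222.4]
tcp_rot: [0.0, 0.558, 0.83, -0.0]
wrist_force: [-0.4, 0.9, 0.6]
grip_width: 86.8
finger_force: 0.0
```

```bash
cat > snap.py <<'E'
from h import *;import sys,pickle
n=sys.argv[1];P=pose();p,d=snapshot("wrist");cv2.imwrite(f"pics/{n}.png",p);pickle.dump((P,d),open(n+".pkl","wb"));print(P[0].round(1),P[1].round(3).tolist())
E
python3 snap.py w1
```

```text
[597.3 250.1 222.4] [[-0.378, 0.926, 0.0], [0.926, 0.378, -0.001], [-0.001, -0.0, -1.0]]
```

>>> drive_tool(slide=[[-5.8, -0.26, 0], [-5.8, -0.26, 0], [0, 0, 0]], twist=[0.09, 0.09, 0])

```text
time_s: 2.02
position: [631.6, 138.2, 222.8]
tcp_rot: [0.001, 0.631, 0.776, -0.0]
wrist_force: [-0.5, 1.2, 0.1]
grip_width: 87.2
finger_force: 0.0
```

```bash
python3 snap.py w2
```

```text
[631.6 138.2 222.8] [[-0.205, 0.979, 0.001], [0.979, 0.205, -0.002], [-0.002, 0.0, -1.0]]
```

View pics/w2.png

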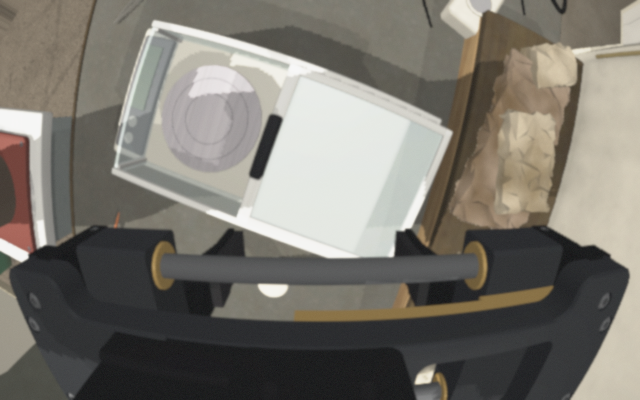

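View pics/w1.png

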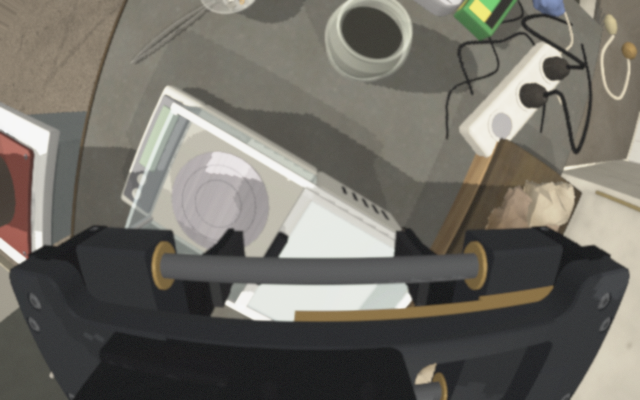

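w2: pan centre at (211,119), lid bar from (272,117) to (257,177), centred at (265,147). w1: pan centre at about (218,203). I'll triangulate these against the top camera.

```bash
cat >> h.py <<'E'
def tri(*rays):
    A=np.zeros((3,3));b=np.zeros(3)
    for o,w in rays:
        w=w/np.linalg.norm(w);M=np.eye(3)-np.outer(w,w);A+=M;b+=M@o
    return np.linalg.solve(A,b)
def tray(n,u,v):
    m=camera_model(n);o=-m['R'].T@m['t'];return o,px2w(n,u,v,d=1)-o
E
python3 - <<'E'
from h import *;import pickle
P1,d1=pickle.load(open("w1.pkl","rb"));P2,d2=pickle.load(open("w2.pkl","rb"))
print("pan tri",tri(wray(218,203,P1),wray(211,119,P2),tray("top",258.6,211.7)).round(1), tri(wray(218,203,P1),wray(211,119,P2)).round(1))
print("bar tri",tri(wray(265,147,P2),tray("top",261.7,183)).round(1))
print("pan z58",wz(218,203,P1,58).round(1),wz(211,119,P2,58).round(1),px2w("top",258.6,211.7,z=58).round(1))
print("bar z120",wz(265,147,P2,120).round(1),px2w("top",261.7,182.5,z=120).round(1))
a=wz(272,117,P2,120);b=wz(257,177,P2,120);print("bar ends",a.round(1),b.round(1),"x dir deg",np.degrees(np.arctan2((a-b)[1],(a-b)[0]))-90)
# pan mask by depth in top cam: points with z 56-60 
d=np.load("top0.npy");m=camera_model("top")
v,u=np.mgrid[0:400,0:640];c=np.stack([(u-m['cx'])/m['fx'],(v-m['cy'])/m['fy'],np.ones_like(u,float)],-1)*d[...,None]
X=(c-m['t'])@m['R'];np.save("X.npy",X)
def sel(cx,cy,r,z0,z1):
    k=(np.hypot(X[...,0]-cx,X[...,1]-cy)<r)&(X[...,2]>z0)&(X[...,2]<z1);return X[k]
for nm,a in(("pan",(498,189,75,53,64)),("disc",(480,-250,100,45,75)),("band",(495,-232,60,62,80))):
    Q=sel(*a);print(nm,len(Q),np.median(Q[:,2]).round(1),((Q.max(0)+Q.min(0))/2).round(1),cv2.minEnclosingCircle(Q[:,:2].astype(np.float32)))
E
```

```text
pan tri [497.9 185.2  50.3] [498.3 185.4  51.4]
bar tri [574.4 172.9 108.1]
pan z58 [498.8 187.5  58. ] [501.6 186.2  58. ] [496.2 184.3  58. ]
bar z120 [576.3 174.4 120. ] [573.  171.5 120. ]
bar ends [577.4 201.  120. ] [573.8 146.9 120. ] x dir deg -3.8283279199036997
pan 1124 57.9 [497.3 195.4  58.5] ((497.3110656738281, 195.46392822265625), 68.96422576904297)
disc 2001 50.9 [ 487.3 -247.4   59.6] ((488.5825500488281, -247.75048828125), 80.1607894897461)
band 323 66.2 [ 500.3 -231.3   69.2] ((499.5873718261719, -233.32749938964844), 47.8362922668457)
```

>>> drive_tool(slide=[[-5.8, -0.26, 0], [-5.8, -0.26, 0], [-5.8, -0.26, 0], [-5.8, -0.26, 0], [0, 0, 0]], twist=[0.09, 0.09, 0.09, 0.09, 0])

```text
time_s: 2.7
position: [637.6, -91.7, 222.7]
tcp_rot: [0.0, 0.759, 0.651, -0.0]
wrist_force: [0.5, 1.0, 0.5]
grip_width: 87.2
finger_force: 0.0
```

```bash
python3 snap.py w3
```

```text
[637.6 -91.7 222.7] [[0.152, 0.988, -0.0], [0.988, -0.152, -0.001], [-0.001, 0.0, -1.0]]
```

>>> drive_tool(slide=[[-5.0, -2.0, 0], [0, -2, 0], [0, 0, 0]], twist=[0.09, 0.09, 0])

```text
time_s: 3.12
position: [592.0, -126.7, 222.5]
tcp_rot: [-0.001, 0.811, 0.584, 0.001]
wrist_force: [1.1, 0.6, 0.0]
grip_width: 86.8
finger_force: 0.0
```

```bash
python3 snap.py w4; python3 -c "
import cv2,numpy as np
a=cv2.imread('pics/w3.png')[:230];b=cv2.imread('pics/w4.png')[:230]
cv2.imwrite('pics/w34.png',np.vstack([a,b]))"
```

```text
[ 592.  -126.7  222.5] [[0.317, 0.948, 0.0], [0.948, -0.317, 0.002], [0.002, -0.001, -1.0]]
```

View pics/w34.png

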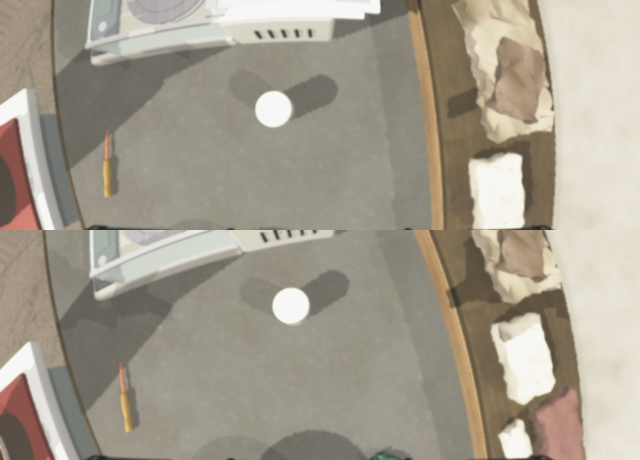

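w34 shows the borax pot at (273,109) and the bangle hidden under the gripper. I'll shift so that the camera stands over the bangle.

>>> drive_tool(slide=[[-5.2, -1.9, 0], [-5.2, -1.9, 0], [-5.2, -1.9, 0], [-5.0, -1.8, 0]], twist=[0, 0, 0, 0])

```text
time_s: 3.68
position: [455.3, -300.8, 222.9]
tcp_rot: [0.0, 0.811, 0.585, 0.0]
wrist_force: [0.7, -0.3, 0.8]
grip_width: 86.8
finger_force: 0.0
```

>>> drive_tool(slide=[[0, 0, 0], [0, 0, 0], [0, 0, 0]], twist=[0.145, 0.145, 0])

```text
time_s: 4.05
position: [456.2, -299.8, 222.7]
tcp_rot: [0.0, 0.887, 0.461, -0.0]
wrist_force: [0.5, 0.1, -0.4]
grip_width: 87.1
finger_force: 0.0
```

```bash
python3 snap.py w5; python3 - <<'E'
from h import *;import pickle
P2,_=pickle.load(open("w2.pkl","rb"))
a=wz(152,24,P2,102);b=wz(115,170,P2,102);print("front edge",a.round(),b.round(),np.degrees(np.arctan2((a-b)[1],(a-b)[0]))-90,(a+b)/2)
a=px2w("top",238.9,155,z=102);b=px2w("top",223.6,230,z=102);print(np.degrees(np.arctan2(*(a-b)[[1,0]])))
p=cv2.imread("pics/w5.png");cv2.imwrite("pics/w5c.png",cv2.resize(p[0:240,120:520],None,fx=2,fy=2,interpolation=2))
E
```

```text
[ 456.2 -299.8  222.7] [[0.575, 0.818, 0.0], [0.818, -0.575, -0.0], [-0.0, 0.0, -1.0]]
front edge [431. 278. 102.] [410. 120. 102.] -7.57500472115872 [420.49058351 199.1426917  102.        ]
-7.719203984597812
```

View pics/w5c.png

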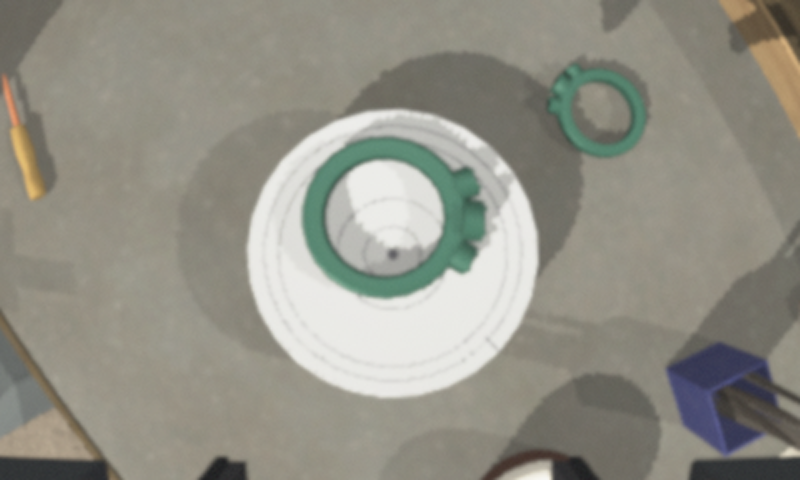

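w5c: the ring's hole is centred at (386,217), i.e. full picture (313,108.5). The settings are on the right (+tool y, about 3° towards the bottom). The disc's centre dot is at full (316.5,126.5).

```bash
python3 - <<'E'
from h import *;import pickle
P,d=pickle.load(open("w5.pkl","rb"))
c=wz(313,108.5,P,66);print("bangle",c.round(1),px2w("top",394.2,215.4,z=66).round(1),tri(wray(313,108.5,P),tray("top",394.2,215.4)).round(1))
print("disc",wz(316.5,126.5,P,50).round(1),tri(wray(316.5,126.5,P),tray("top",399.6,218.8)).round(1))
s=wz(120+473/2,221/2,P,70);print("dir",np.degrees(np.arctan2(*(s-c)[[1,0]])))
# wrist depth heights
m=camera_model("wrist")
def dz(u,v):
    o,w=wray(u,v,P);T=m['T_tool_cam'];zc=(P[1]@T[:3,:3])[:,2];return (o+w*d[v,u]/(w@zc))
for n,u,v in(("band",277,105),("band",305,143),("disc",316,180),("disc",270,150)):print(n,dz(u,v).round(1))
t=c.copy();dr=(P[1][:,1]);g=c-37*dr;print("grasp",g.round(1),"tool delta cm",(P[1].T@(g-P[0])/10).round(2))
E
```

```text
bangle [ 498. -230.   66.] [ 494.1 -230.4   66. ] [ 496.7 -230.7   59.1]
disc [ 489.9 -247.5   50. ] [ 488.4 -249.    48.5]
dir -37.293203030259775
band [ 470.3 -205.4   65.5]
band [ 470.6 -254.4   63.7]
disc [ 455.7 -295.2   49.9]
disc [ 434.  -238.8   49.8]
grasp [ 467.7 -208.7   66. ] tool delta cm [ 8.12 -4.29 15.67]
```

>>> drive_tool(slide=[[4.05, -2.15, 0], [4.05, -2.15, 0], [0, 0, 5], [0, 0, 5], [0, 0, 2]], twist=[0.03, 0, 0, 0, 0], grip=0.63, squeeze=5)

```text
time_s: 4.72
position: [466.9, -209.0, 100.0]
tcp_rot: [-0.001, 0.894, 0.448, -0.001]
wrist_force: [0.3, 0.0, 0.2]
grip_width: 45.1
finger_force: 0.0
```

>>> drive_tool(slide=[[0, 0, 0], [0, 0, 0]], twist=[0, 0])

```text
time_s: 4.97
position: [468.6, -210.5, 103.6]
tcp_rot: [0.001, 0.895, 0.446, 0.0]
wrist_force: [1.0, -1.1, 0.8]
grip_width: 33.8
finger_force: 0.0
```

```bash
python3 snap.py w6; python3 - <<'E'
from h import *
p=cv2.imread("pics/w6.png");cv2.imwrite("pics/w6c.png",cv2.resize(p[60:300,120:520],None,fx=2,fy=2,interpolation=2))
E
```

```text
[ 468.6 -210.5  103.6] [[0.602, 0.799, 0.001], [0.799, -0.602, -0.001], [0.0, 0.001, -1.0]]
```

View pics/w6c.png

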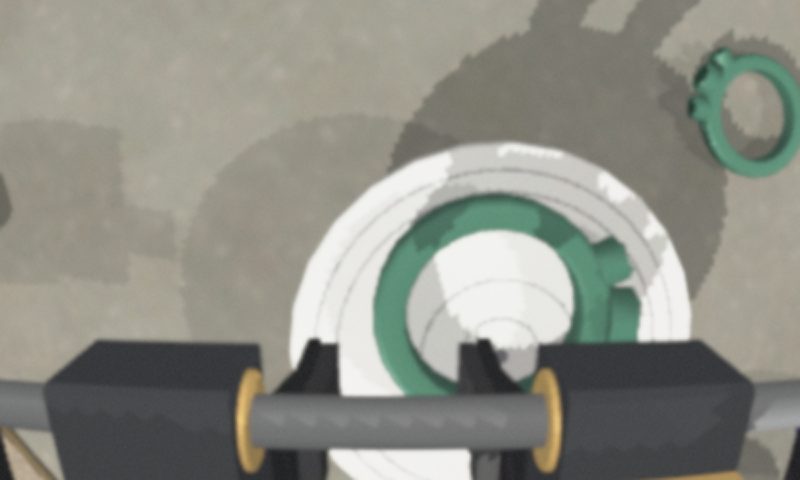

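w6c: the outer left edge of the band is at full (307.5,212), the inner left edge at (323,219). The fingers straddle the band.

```bash
python3 - <<'E'
from h import *;import pickle
P,d=pickle.load(open("w6.pkl","rb"))
for n,u,v in(("outL",307.5,212),("inL",323,219),("inR",120+577/2,60+310/2),("intop",120+492/2,60+230/2),("outtop",120+485/2,60+195/2)):
    print(n,(P[1].T@(wz(u,v,P,66)-P[0])).round(1))
E
```

```text
outL [ 8.6 -7.6 37.6]
inL [ 3.7  2.9 37.6]
inR [ 6.2 62.6 37.7]
intop [34.1 31.2 37.7]
outtop [45.7 28.5 37.7]
```

>>> drive_tool(slide=[[0.3, -0.3, 0], [0, 0, 2], [0, 0, 1.5], [0, 0, 1], [0, 0, 0]], twist=[0, 0, 0, 0, 0])

```text
time_s: 5.65
position: [466.6, -206.3, 57.1]
tcp_rot: [-0.0, 0.895, 0.445, -0.001]
wrist_force: [0.4, 0.1, 1.0]
grip_width: 31.9
finger_force: 0.0
```

```bash
python3 -c "
from h import *
print(np.mean([(snapshot('top'),read_state()['position'])[1] for _ in range(3)],0))"
```

```text
[ 467.12750367 -206.50328832   57.81333012]
```

>>> drive_tool(slide=[[0, 0, 0.4], [0, 0, 0], [0, 0, 0]], twist=[0, 0, 0], grip=0.79)

```text
time_s: 6.18
position: [467.0, -206.3, 53.6]
tcp_rot: [0.0, 0.895, 0.445, 0.0]
wrist_force: [0.2, -0.5, -1.3]
grip_width: 19.2
finger_force: 0.0
```

>>> drive_tool(slide=[[0, 0, 0], [0, 0, 0], [0, 0, 0]], twist=[0, 0, 0], grip=0.83)

```text
time_s: 6.55
position: [467.0, -206.3, 53.6]
tcp_rot: [-0.0, 0.895, 0.445, -0.0]
wrist_force: [-0.5, 0.4, 0.3]
grip_width: 15.0
finger_force: 0.0
```

>>> drive_tool(slide=[[0, 0, 0], [0, 0, 0], [0, 0, 0]], twist=[0, 0, 0], grip=1.0, squeeze=5)

```text
time_s: 6.92
position: [467.0, -206.3, 53.6]
tcp_rot: [0.0, 0.895, 0.445, 0.0]
wrist_force: [0.1, 0.1, 0.1]
grip_width: 11.8
finger_force: 4.8
```

>>> drive_tool(slide=[[0, 0, -0.3], [0, 0, -1], [0, 0, -2], [0, 0, -3], [0, 0, 0]], twist=[0, 0, 0, 0, 0])

```text
time_s: 7.55
position: [468.5, -206.9, 119.0]
tcp_rot: [0.001, 0.895, 0.445, 0.002]
wrist_force: [0.5, -0.5, -0.7]
grip_width: 12.0
finger_force: 4.9
```

```bash
python3 snap.py w7; python3 - <<'E'
from h import *
p=cv2.imread("pics/w7.png");t,_=snapshot("side")
a=cv2.resize(p[60:300,120:520],None,fx=2,fy=2,interpolation=2)
cv2.imwrite("pics/w7c.png",a)
E
```

```text
[ 468.5 -206.9  119. ] [[0.604, 0.797, 0.004], [0.797, -0.604, -0.0], [0.002, 0.004, -1.0]]
```

View pics/w7c.png

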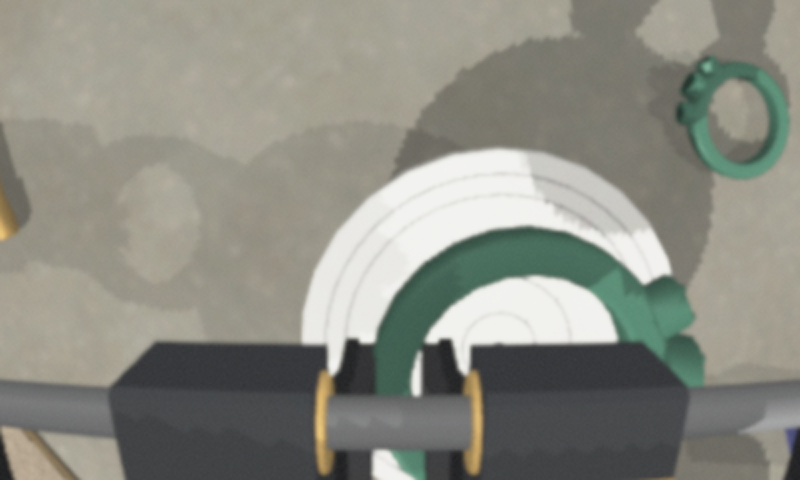

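w7c shows the bangle held between the pads: outer edge at about 377, settings at the right (690,330), clear of the fingers. I'll check tilt and centre from wrist depth on the green pixels.

```bash
cat > tilt.py <<'E'
from h import *;import pickle,sys
def wpts(n):
    P,d=pickle.load(open(n+".pkl","rb"));p=cv2.imread(f"pics/{n}.png");h=cv2.cvtColor(p,cv2.COLOR_BGR2HSV)
    m=(h[...,0]>65)&(h[...,0]<90)&(h[...,1]>90)&(d>0)
    T=camera_model("wrist")["T_tool_cam"];v,u=np.nonzero(m);Q=[]
    for a,b in zip(u,v):
        o,w=wray(a,b,(np.zeros(3),np.eye(3)));Q.append(o+w*d[b,a]/(w@T[:3,2]))
    return P,np.array(Q)
if __name__=="__main__":
    P,Q=wpts(sys.argv[1]);Q=Q[(Q[:,2]>-40)&(Q[:,2]<25)]
    print(len(Q),"tool min",Q.min(0).round(1),"max",Q.max(0).round(1))
    # top points of band: radius bins
    best=None
    T=Q[(Q[:,1]<45)]
    for it in range(3000):
        i=np.random.choice(len(T),3,False);n=np.cross(T[i[1]]-T[i[0]],T[i[2]]-T[i[0]]);l=np.linalg.norm(n)
        if l<50:continue
        n/=l
        if abs(n[2])<.9:continue
        k=abs((T-T[i[0]])@n)<1.0
        if best is None or k.sum()>best.sum():best=k
    F=T[best];c=np.linalg.lstsq(np.c_[F[:,:2],np.ones(len(F))],F[:,2],rcond=None)[0];print("plane z=ax+by+c",c.round(4),len(F),len(T))
    G=F[:,:2].astype(np.float32);print("top face extents",F.min(0).round(1),F.max(0).round(1))
    from scipy.optimize import least_squares
    r=least_squares(lambda q:np.clip(abs(np.hypot(*(F[:,:2]-q).T)-37)-5.5,0,8),[0,37]).x;print("centre",r.round(1))
E
python3 tilt.py w7
```

```text
200 tool min [-27.9   3.6 -17.8] max [31.7 82.9 -8. ]
plane z=ax+by+c [ -0.0459   0.0911 -13.5656] 7 7
top face extents [-27.9   3.6 -12.4] [ 31.7  43.6 -11. ]
centre [ 0. 37.]
```

```bash
sed -i 's/^    m=(h.*$/    q=p.astype(int);m=(q[...,1]-q[...,2]>18)\&(q[...,1]>=q[...,0])\&(d>0)/' tilt.py; python3 tilt.py w7
```

```text
Traceback (most recent call last):
  File "tilt.py", line 10, in <module>
    P,Q=wpts(sys.argv[1]);Q=Q[(Q[:,2]>-40)&(Q[:,2]<25)]
        ~~~~^^^^^^^^^^^^^
  File "tilt.py", line 7, in wpts
    o,w=wray(a,b,(np.zeros(3),np.eye(3)));Q.append(o+w*d[b,a]/(w@T[:3,2]))
        ~~~~^^^^^^^^^^^^^^^^^^^^^^^^^^^^^
  File "h.py", line 13, in wray
    m=camera_model('wrist');a=np.array([u-m['cx'],v-m['cy']]);r=np.hypot(*a);th=r/m['fx']
ValueError: time passes only in moves, steps and waits
```

```bash
sed -i '3a import functools;camera_model=functools.lru_cache(camera_model)' h.py; python3 tilt.py w7
```

```text
5166 tool min [-30.6  -6.1 -18.9] max [42.9 85.5  0.9]
plane z=ax+by+c [ 5.30000e-03  4.30000e-03 -1.22577e+01] 2331 3111
top face extents [-30.6  -6.1 -13.3] [ 42.3  45.  -10.8]
centre [ 0.4 35.2]
```

>>> drive_tool(slide=[[1, -0.8, -0.6], [2, -1.6, -0.8], [3.3, -2.6, -0.7], [3.5, -2.7, 0], [3.5, -2.7, 0]], twist=[0, 0, 0, 0, 0])

```text
time_s: 8.28
position: [463.6, -36.1, 136.9]
tcp_rot: [-0.0, 0.895, 0.445, -0.0]
wrist_force: [1.0, 0.6, -1.4]
grip_width: 12.1
finger_force: 4.9
```

>>> drive_tool(slide=[[3.5, -2.7, 0], [3.5, -2.7, 0], [3.5, -2.7, 0], [3.3, -2.6, 0], [2.3, -1.8, 0]], twist=[0, 0, 0, 0, 0])

```text
time_s: 8.9
position: [460.9, 168.1, 136.5]
tcp_rot: [0.0, 0.895, 0.446, -0.001]
wrist_force: [0.2, 0.3, -1.2]
grip_width: 12.0
finger_force: 4.9
```

>>> drive_tool(slide=[[1.3, -0.9, 0], [0, 0, 0], [0, 0, 0], [0, 0, 0], [0, 0, 0]], twist=[-0.075, -0.15, -0.15, -0.14, 0])

```text
time_s: 9.52
position: [462.0, 181.8, 136.7]
tcp_rot: [-0.0, 0.753, 0.658, -0.001]
wrist_force: [0.3, -0.1, 0.1]
grip_width: 12.2
finger_force: 4.9
```

```bash
python3 snap.py w8;python3 tilt.py w8; python3 - <<'E'
from h import *
P=pose();b=np.array([.4,36.5,3.7]);w=P[0]+P[1]@b;print("bangle",w.round(1),"shift tool cm",(P[1].T@(np.array([499.5,187,58])-w)/10).round(2))
E
```

```text
[462.  181.8 136.7] [[0.134, 0.991, -0.001], [0.991, -0.134, -0.001], [-0.001, -0.001, -1.0]]
4874 tool min [-29.4  -5.8 -18.7] max [42.7 85.9 -2.4]
plane z=ax+by+c [ 2.4000e-03  5.5000e-03 -1.2267e+01] 2300 2955
top face extents [-29.4  -5.8 -13.3] [ 42.2  45.  -10.9]
centre [ 0.3 34.2]
bangle [498.4 177.3 133.1] shift tool cm [ 0.98 -0.01  7.51]
```

>>> drive_tool(slide=[[1.0, 0, 0], [0, 0, 1.5], [0, 0, 2.5], [0, 0, 2], [0, 0, 0]], twist=[0, 0, 0, 0, 0])

```text
time_s: 10.2
position: [462.5, 191.3, 75.5]
tcp_rot: [-0.0, 0.753, 0.658, -0.002]
wrist_force: [0.3, 0.3, -0.4]
grip_width: 12.1
finger_force: 5.0
```

```bash
python3 snap.py w9; python3 - <<'E'
from h import *;import pickle
P,d=pickle.load(open("w9.pkl","rb"));p=cv2.imread("pics/w9.png")
v,u=np.mgrid[0:400:2,0:640:2];T=camera_model("wrist")["T_tool_cam"];L=[]
for a,b in zip(u.ravel(),v.ravel()):
    if d[b,a]>0:
        o,w=wray(a,b,P);L.append(np.r_[o+w*d[b,a]/(w@(P[1]@T[:3,2])),a,b])
L=np.array(L);np.save("L9.npy",L)
k=(L[:,2]>54)&(L[:,2]<62)&(np.hypot(L[:,0]-499,L[:,1]-187)<75);Q=L[k]
print(len(Q),np.median(Q[:,2]),Q.min(0).round(1),Q.max(0).round(1))
# rim fit: outermost per azimuth
a=np.arctan2(Q[:,1]-187,Q[:,0]-499.5);r=np.hypot(Q[:,0]-499.5,Q[:,1]-187)
for t in np.arange(-3,3.1,.25):
    s=abs(a-t)<.12
    if s.sum()>3:print(round(t,2),r[s].max().round(1),end="; ")
print(np.mean([read_state()['position']],0))
cv2.imwrite("pics/w9c.png",cv2.resize(p[40:280,100:540],None,fx=1.8,fy=1.8,interpolation=2))
E
```

```text
[462.5 191.3  75.5] [[0.133, 0.991, -0.003], [0.991, -0.133, -0.002], [-0.003, -0.003, -1.0]]
2264 57.934976108398416 [440.1 139.5  55.2 282.  140. ] [557.3 245.8  60.3 462.  304. ]
-3.0 34.0; -2.75 35.3; -2.5 61.0; -2.25 60.6; 0.0 58.0; 0.25 58.1; 0.5 58.1; 0.75 57.7; 1.0 58.0; 1.25 58.5; 1.5 58.7; 1.75 59.0; 2.0 59.7; 2.25 60.4; 2.5 60.8; 2.75 60.6; 3.0 60.6; [463.27487304 191.68304897  76.70475048]
```

View pics/w9c.png

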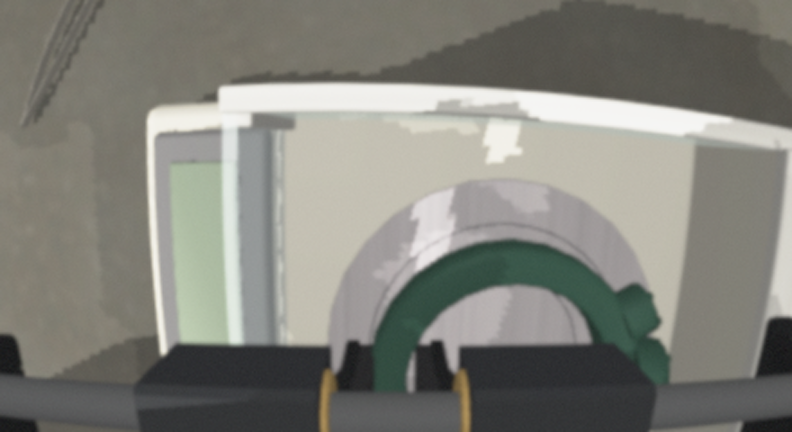

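w9c shows the bangle above the pan within the chamber, concentric within a few mm; the depth rim fit puts the pan centre at about (498,187), z 58. Lowering gently now.

>>> drive_tool(slide=[[0, -0.1, 0.5], [0, 0, 0.4], [0, 0, 0.3], [0, 0, 0], [0, 0, 0]], twist=[0, 0, 0, 0, 0])

```text
time_s: 10.88
position: [463.0, 192.2, 65.7]
tcp_rot: [0.0, 0.753, 0.659, 0.0]
wrist_force: [-1.1, -0.6, -1.0]
grip_width: 12.2
finger_force: 5.0
```

>>> drive_tool(slide=[[0, 0, 0.1], [0, 0, 0.1], [0, 0, 0]], twist=[0, 0, 0])

```text
time_s: 11.25
position: [462.8, 192.1, 63.5]
tcp_rot: [-0.0, 0.753, 0.659, -0.0]
wrist_force: [-0.3, -0.1, 0.0]
grip_width: 12.2
finger_force: 5.0
```

>>> drive_tool(slide=[[0, 0, 0.05], [0, 0, 0]], twist=[0, 0])

```text
time_s: 11.5
position: [462.9, 192.2, 63.0]
tcp_rot: [0.0, 0.753, 0.659, -0.0]
wrist_force: [-0.3, 0.1, -0.7]
grip_width: 11.9
finger_force: 5.0
```

```bash
python3 snap.py w10;python3 tilt.py w10; python3 -c "
from h import *
s=[(snapshot('top'),read_state())[1] for _ in range(3)]
print(np.mean([a['position'] for a in s],0),np.mean([a['wrist_force'] for a in s],0))"
```

```text
[462.9 192.2  63. ] [[0.133, 0.991, -0.0], [0.991, -0.133, -0.0], [-0.0, -0.0, -1.0]]
4836 tool min [-28.6  -5.8 -18.9] max [42.7 84.8 -3.3]
plane z=ax+by+c [ 4.10000e-03  3.00000e-03 -1.23019e+01] 2286 2969
top face extents [-28.6  -5.8 -13.3] [ 41.8  45.  -11.1]
centre [-0.2 34.4]
[462.89944137 192.18168323  63.06400806] [ 0.1080488  -0.05126624 -0.55269422]
```

>>> drive_tool(slide=[[0, 0, 0.1], [0, 0, 0.05], [0, 0, 0], [0, 0, 0]], twist=[0, 0, 0, 0])

```text
time_s: 12.2
position: [462.9, 192.2, 61.6]
tcp_rot: [-0.0, 0.753, 0.659, -0.0]
wrist_force: [0.3, -0.5, 0.3]
grip_width: 11.9
finger_force: 4.9
```

```bash
python3 snap.py w11;python3 tilt.py w11; python3 -c "
from h import *
s=[(snapshot('wrist'),read_state())[1] for _ in range(4)]
print(np.mean([a['position'] for a in s],0),np.mean([a['wrist_force'] for a in s],0))"
```

```text
[462.9 192.2  61.6] [[0.133, 0.991, -0.0], [0.991, -0.133, -0.0], [-0.0, -0.0, -1.0]]
4847 tool min [-29.2  -6.3 -19.8] max [42.7 84.2 -3.8]
plane z=ax+by+c [ 2.20000e-03  3.90000e-03 -1.22641e+01] 2275 2973
top face extents [-29.2  -6.3 -13.3] [ 42.2  44.9 -10.9]
centre [ 0.4 34.6]
[462.91231694 192.19466931  61.58206639] [ 0.2783687  -0.11054846 -0.5057236 ]
```

>>> drive_tool(slide=[[0, 0, 0.05], [0, 0, 0], [0, 0, 0]], twist=[0, 0, 0])

```text
time_s: 12.82
position: [462.9, 192.2, 61.1]
tcp_rot: [0.0, 0.753, 0.659, 0.0]
wrist_force: [-0.6, 0.6, -0.3]
grip_width: 12.2
finger_force: 5.0
```

```bash
python3 -c "
from h import *
s=[(snapshot('wrist'),read_state())[1] for _ in range(4)]
print(np.mean([a['position'] for a in s],0),np.mean([a['wrist_force'] for a in s],0))"
```

```text
[462.95008584 192.20185895  61.09260642] [-0.24899139  0.50526228 -0.01309775]
```

>>> drive_tool(slide=[[0, 0, 0], [0, 0, 0], [0, 0, 0]], twist=[0, 0, 0], grip=0.8)

```text
time_s: 13.4
position: [462.9, 192.2, 61.0]
tcp_rot: [0.0, 0.753, 0.659, -0.0]
wrist_force: [0.1, 0.8, 0.3]
grip_width: 17.3
finger_force: 0.0
```

>>> drive_tool(slide=[[0, 0, 0], [0, 0, 0], [0, 0, 0]], twist=[0, 0, 0], grip=0.7)

```text
time_s: 13.78
position: [462.9, 192.2, 61.1]
tcp_rot: [0.0, 0.753, 0.659, -0.0]
wrist_force: [-0.2, -0.3, -0.5]
grip_width: 25.6
finger_force: 0.0
```

```bash
python3 snap.py w12;python3 tilt.py w12
```

```text
[462.9 192.2  61.1] [[0.133, 0.991, -0.0], [0.991, -0.133, -0.0], [-0.0, -0.0, -1.0]]
4810 tool min [-34.7  -7.5 -39.9] max [42.7 83.8 -4.1]
plane z=ax+by+c [ 3.20000e-03 -4.20000e-03 -1.24107e+01] 2582 3308
top face extents [-34.7  -7.  -13.6] [ 42.   44.9 -11.3]
centre [ 0.6 34.8]
```

>>> drive_tool(slide=[[0, 0, -0.5], [0, 0, -1.5], [0, 0, -3], [0, 0, -4], [0, 0, 0]], twist=[0, 0, 0, 0, 0])

```text
time_s: 14.45
position: [464.9, 193.2, 155.1]
tcp_rot: [0.0, 0.753, 0.658, 0.003]
wrist_force: [0.1, 0.3, -0.0]
grip_width: 26.1
finger_force: 0.0
```

```bash
python3 snap.py w13; python3 - <<'E'
from tilt import *
P,Q=wpts("w13");W=Q@P[1].T+P[0];W=W[np.hypot(W[:,0]-499,W[:,1]-187)<80];print("bangle pts z",np.percentile(W[:,2],[5,50,95]).round(1),W.min(0).round(1),W.max(0).round(1))
X=np.load("X.npy");t,d=snapshot("top");m=camera_model("top")
v,u=np.mgrid[0:400,0:640];c=np.stack([(u-m['cx'])/m['fx'],(v-m['cy'])/m['fy'],np.ones_like(u,float)],-1)*d[...,None];X=(c-m['t'])@m['R']
for n,X in(("now",X),("start",np.load("X.npy"))):
    k=(X[...,2]>112)&(X[...,2]<125)&(np.hypot(X[...,0]-574,X[...,1]-173)<45);Q=X[k];print(n,len(Q),Q.mean(0).round(1),Q.min(0).round(1),Q.max(0).round(1))
cv2.imwrite("pics/top2.png",t)
E
```

```text
[464.9 193.2 155.1] [[0.133, 0.991, 0.005], [0.991, -0.133, 0.004], [0.005, 0.005, -1.0]]
bangle pts z [71.  73.5 77. ] [455.1 147.7  56.7] [547.1 230.2 159.3]
now 21 [569.3 149.4 119.2] [564.1 144.  112.3] [576.1 156.  123.8]
start 84 [573.3 171.8 119. ] [561.9 135.4 112.8] [583.4 201.1 124.1]
```

>>> drive_tool(slide=[[-0.25, 5.5, 0], [-0.25, 5.55, 0], [0, 0, 0], [0, 0, 2], [0, 0, 0]], twist=[0, 0, 0, 0, 0], grip=0.48)

```text
time_s: 15.18
position: [569.7, 172.3, 129.0]
tcp_rot: [-0.001, 0.752, 0.659, -0.002]
wrist_force: [-0.3, 0.5, 0.5]
grip_width: 44.6
finger_force: 0.0
```

```bash
python3 snap.py w14; python3 - <<'E'
from h import *;import pickle
P,d=pickle.load(open("w14.pkl","rb"));T=camera_model("wrist")["T_tool_cam"];L=[]
p=cv2.imread("pics/w14.png")
for b in range(0,330,2):
  for a in range(150,490,2):
    if d[b,a]>0:
        o,w=wray(a,b,P);L.append(np.r_[o+w*d[b,a]/(w@(P[1]@T[:3,2])),p[b,a].mean()])
L=np.array(L);t=(L[:,:3]-P[0])@P[1]
k=(L[:,2]>110)&(L[:,2]<124)&(abs(t[:,1])<40)&(abs(t[:,0])<50)
print(k.sum(),t[k].min(0).round(1),t[k].max(0).round(1),L[k].min(0).round(1),L[k].max(0).round(1))
for x in range(-10,45,5):
    s=k&(abs(t[:,0]-x)<2.5)
    if s.sum():print(x,s.sum(),t[s][:,1].min().round(1),t[s][:,1].max().round(1),np.median(L[s][:,2]).round(1))
E
```

```text
[569.7 172.3 129. ] [[0.132, 0.991, -0.004], [0.991, -0.132, -0.002], [-0.002, -0.004, -1.0]]
368 [-11.6  -0.6   7.3] [32.4 11.5 18.6] [567.6 159.5 110.3  33.3] [584.9 203.9 121.7 170. ]
-10 29 -0.6 10.5 119.9
-5 40 -0.6 10.4 119.4
0 37 -0.6 11.5 119.6
5 41 -0.6 11.5 119.5
10 45 -0.6 11.4 119.7
15 41 0.6 11.1 119.6
20 44 0.6 11.0 119.8
25 42 0.6 10.9 119.5
30 49 0.6 11.2 118.3
```

>>> drive_tool(slide=[[0.2, 0.55, 0], [0, 0, 1], [0, 0, 0.8], [0, 0, 0], [0, 0, 0]], twist=[0, 0, 0, 0, 0])

```text
time_s: 15.85
position: [577.5, 173.8, 113.1]
tcp_rot: [0.0, 0.753, 0.659, -0.0]
wrist_force: [0.0, -0.9, -0.1]
grip_width: 45.4
finger_force: 0.0
```

>>> drive_tool(slide=[[0, 0, 0], [0, 0, 0], [0, 0, 0], [0, 0, 0]], twist=[0, 0, 0, 0], grip=1.0, squeeze=12)

```text
time_s: 16.35
position: [577.0, 173.9, 113.0]
tcp_rot: [-0.0, 0.753, 0.659, -0.0]
wrist_force: [-15.5, 1.4, 7.3]
grip_width: 13.3
finger_force: 8.1
```

>>> drive_tool(slide=[[0, -0.3, 0], [0, -0.5, 0.1], [0, 0, 0]], twist=[0, 0, 0])

```text
time_s: 16.73
position: [569.9, 175.0, 112.9]
tcp_rot: [0.0, 0.753, 0.658, 0.001]
wrist_force: [-0.0, 0.1, 6.1]
grip_width: 12.1
finger_force: 12.0
```

>>> drive_tool(slide=[[0, -1, -0.1], [0, -2.2, 0], [0, -2.5, 0], [0, -2.5, 0], [0, 0, 0]], twist=[0, 0, 0, 0, 0])

```text
time_s: 17.35
position: [485.7, 188.5, 113.0]
tcp_rot: [-0.001, 0.751, 0.66, 0.001]
wrist_force: [0.6, 8.6, -4.4]
grip_width: 12.4
finger_force: 12.0
```

>>> drive_tool(slide=[[0.2, -1.0, 0], [0.05, -1.8, 0], [0.05, -1.6, 0], [0, -0.8, 0], [0, 0, 0]], twist=[0, 0, 0, 0, 0])

```text
time_s: 17.98
position: [435.5, 196.8, 113.0]
tcp_rot: [-0.001, 0.752, 0.659, 0.0]
wrist_force: [-0.3, 5.3, -3.4]
grip_width: 11.7
finger_force: 12.0
```

>>> drive_tool(slide=[[0.1, -0.5, 0], [0, -0.4, 0], [0, 0, 0]], twist=[0, 0, 0])

```text
time_s: 18.35
position: [427.5, 198.1, 112.9]
tcp_rot: [-0.0, 0.752, 0.659, -0.0]
wrist_force: [-1.0, 5.2, -3.1]
grip_width: 12.1
finger_force: 12.0
```

>>> drive_tool(slide=[[0, -0.3, 0], [0, -0.2, 0], [0, 0, 0]], twist=[0, 0, 0])

```text
time_s: 18.73
position: [423.3, 198.8, 113.0]
tcp_rot: [-0.0, 0.753, 0.659, 0.0]
wrist_force: [0.7, 6.0, -4.0]
grip_width: 12.0
finger_force: 12.0
```

>>> drive_tool(slide=[[0, -0.3, 0], [0, -0.2, 0], [0, 0, 0]], twist=[0, 0, 0])

```text
time_s: 19.1
position: [422.9, 198.2, 113.8]
tcp_rot: [0.003, 0.753, 0.658, 0.003]
wrist_force: [21.2, 1.2, -14.4]
grip_width: 12.1
finger_force: 12.0
```

>>> drive_tool(slide=[[0, -0.2, 0], [0, -0.2, 0], [0, 0, 0]], twist=[0, 0, 0])

```text
time_s: 19.48
position: [419.9, 198.4, 114.0]
tcp_rot: [0.003, 0.753, 0.658, 0.004]
wrist_force: [24.2, 0.2, -16.1]
grip_width: 17.7
finger_force: 12.0
```

>>> drive_tool(slide=[[0, 0, 0], [0, 0, 0], [0, 0, 0]], twist=[0, 0, 0], grip=0.6)

```text
time_s: 19.85
position: [414.1, 199.1, 112.9]
tcp_rot: [0.0, 0.753, 0.658, -0.001]
wrist_force: [0.0, 0.1, -0.2]
grip_width: 33.6
finger_force: 0.0
```

>>> drive_tool(slide=[[0, 0, -1], [0, 0, -3], [0, 0, -4], [-4, 0, -3], [0, 0, 0]], twist=[0, 0, 0, 0, 0])

```text
time_s: 20.48
position: [410.4, 158.3, 226.0]
tcp_rot: [-0.0, 0.754, 0.657, 0.002]
wrist_force: [0.2, 0.8, -0.7]
grip_width: 34.9
finger_force: 0.0
```

>>> drive_tool(slide=[[-6, 0, 0], [-6, 0, 0], [-3, 0, 0], [0, 0, 0], [0, 0, 0]], twist=[0, 0, 0, 0, 0])

```text
time_s: 21.1
position: [389.3, 12.4, 223.0]
tcp_rot: [-0.0, 0.752, 0.659, -0.0]
wrist_force: [0.2, 0.5, 0.0]
grip_width: 35.1
finger_force: 0.0
```

```bash
python3 snap.py w15; python3 - <<'E'
from tilt import *
P,Q=wpts("w15");W=Q@P[1].T+P[0];W=W[(np.hypot(W[:,0]-499,W[:,1]-187)<80)];print(len(W),np.percentile(W,[2,50,98],axis=0).round(1))
P,d=pickle.load(open("w15.pkl","rb"));T=camera_model("wrist")["T_tool_cam"];L=[]
p=cv2.imread("pics/w15.png")
for b in range(0,400,2):
  for a in range(0,640,2):
    if d[b,a]>0:
        o,w=wray(a,b,P);L.append(np.r_[o+w*d[b,a]/(w@(P[1]@T[:3,2])),p[b,a].mean(),a,b])
L=np.array(L)
e=np.array([.991,-.133]);f=np.array([.133,.991]);B=np.c_[(L[:,:2]-[498.3,187])@e,(L[:,:2]-[498.3,187])@f,L[:,2:]]
k=(B[:,2]>112)&(B[:,2]<124)&(B[:,0]>-110)&(B[:,0]<110)&(abs(B[:,1])<45);print("bar",k.sum(),np.percentile(B[k],[2,50,98],axis=0).round(1))
t,dd=snapshot("top");cv2.imwrite("pics/top3.png",cv2.resize(t[100:280,150:500],None,fx=2.2,fy=2.2,interpolation=2))
m=camera_model("top");v,u=np.mgrid[0:400,0:640];c=np.stack([(u-m['cx'])/m['fx'],(v-m['cy'])/m['fy'],np.ones_like(u,float)],-1)*dd[...,None];X=((c-m['t'])@m['R']).reshape(-1,3)
B=np.c_[(X[:,:2]-[498.3,187])@e,(X[:,:2]-[498.3,187])@f,X[:,2]]
k=(B[:,2]>112)&(B[:,2]<124)&(B[:,0]>-110)&(B[:,0]<110)&(abs(B[:,1])<45);print("bar top",k.sum(),np.percentile(B[k],[2,50,98],axis=0).round(1) if k.any() else "")
E
```

```text
[389.3  12.4 223. ] [[0.132, 0.991, -0.0], [0.991, -0.132, 0.0], [0.0, -0.0, -1.0]]
372 [[451.8 142.5 101.4]
 [482.7 158.7 103. ]
 [531.2 188.8 104.5]]
bar 75 [[-80.9 -29.2 112.7  42.2 324.    0. ]
 [-75.8 -21.1 119.4  57.  330.   12. ]
 [-71.2  -9.7 121.9 165.7 335.   22. ]]
bar top 85 [[-83.  -28.6 114.1]
 [-77.3   0.  119.5]
 [-71.3  27.3 122.9]]
```

```bash
python3 - <<'E'
from h import *
t,d=snapshot("top");q=t.astype(int);m=(q[...,1]-q[...,2]>12)&(q[...,1]>q[...,0]-5);m[:, :225]=0;m[:,300:]=0;m[:175]=0;m[232:]=0
v,u=np.nonzero(m);W=np.array([px2w("top",a,b,z=74) for a,b in zip(u,v)]);print(len(W),W.min(0).round(),W.max(0).round(),W.mean(0).round(1))
print({k:np.round(x,2).tolist() for k,x in read_state().items() if k in("qd","wrist_force","time_s")})
E
```

```text
279 [456. 145.  74.] [545. 227.  74.] [501.8 186.   74. ]
{'time_s': 21.25, 'qd': [0.0, -0.0, 0.0, 0.0, 0.0, 0.0, 0.0], 'wrist_force': [0.58, 0.3, -0.63]}
```

```bash
python3 -c "
from cell import *
print(sign_off())"
```

```text
the job is handed in; nothing more can be done
None
```

I've handed the job in: the bangle lies flat, within a few mm of the middle of the pan, and the lid was slid until it hit its end stop, with the pull bar measured about 154 mm from where it started. I kept the grip on the wax at about 5 N and touched only the plain band. I don't have the judge's verdict, because the sign-off returned none.

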